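# Close the bench caliper on a sample vial

### The arm

A 6-joint arm with a two-finger parallel gripper is mounted at the origin on the work surface. World frame = base frame: x ahead of the robot, y to its left, z up, the work surface at z = 0. Lengths are in m, angles in rad, forces in N, time in s.
With the tool pointing down it reaches from about 0.275 to 0.875 m from the base axis. Payload 12.5 kg.
Tool frame: the origin (TCP) lies at the very end of the fingers, on their centre line; the grasp point (between the pads) lies 19 mm behind it; x points along the fingers, y is the direction in which the jaws open and shut, and the axes are right-handed (so a half turn about x gives the same grasp; the last joint's range is limited). The gripper opens to 85 mm and grips with 20 to 120 N. Pads are 22 mm wide; open, the fingers measure 114 mm over their backs; the gripper's body (76 mm by 85 mm) begins 54 mm behind the grasp point. The pads swing forward as they close: fully open they stand 13 mm farther back than shut.
Start: joints at [-1.337, 0.351, 1.652, -0, 1.139, -0.085], TCP at [0.172, -0.522, 0.231] pointing down, gripper open.
Joint ranges: [-2.75, 2.75], [-0.79, 2.1], [0.01, 2.65], [-1.57, 4.71], [0.07, 3.14], [-2.87, 2.87]. Speed limits (rad/s): [2.22, 2.22, 2.79, 3.14, 3.14, 3.14].

### API

Orientations are given as a 3x3 rotation matrix whose columns are the frame's x, y, z axes.
In Python, from bench import manip gives the robot as it stands. Calls block until the motion is done:
- manip.move_ptp(position, orientation): joint-space move of the TCP to a pose.
- manip.move_l(position, attitude=None, max_speed=0.15): straight line of the TCP; attitude=None keeps the orientation; max_speed is the mean speed in m/s.
- manip.move_j(angles): joint-space move.
- manip.set_gripper(opening, effort=None): opening from 0.0 (shut) to 1.0 (fully open); effort is the grip in N (None keeps the last); returns when the fingers have stopped.
- manip.dwell(seconds).
- manip.inverse_kinematics(position, orientation): joint angles nearest the present ones, or None.
- manip.grab_frame(name): name is "scene" or "top"; returns (picture, depth): 384x512x3 uint8, red, green, blue; 384x512 float32, m along the optical axis (not along the pixel's ray), 0 where there is no reading.
- manip.get_calibration(name): a dict with "camera_matrix" (3x3 intrinsics, pixels), "R" (3x3) and "t" (3): a world point X has camera coordinates R X + t. Camera axes: x right, y down, z forward; pixel columns grow to the right and rows downward; lengths in m; the calibration is good to about 2 mm. A picture is of the moment at which its call begins. get_calibration takes no time and is no camera call.
A pose or a line that the arm cannot do raises manip.Unreachable and nothing moves.
- manip.sign_off(): hands the job in, once; it reports no verdict.
Trained networks look in the newest picture that a camera, given by its name, has taken for a name from the list of things; names that differ only in an ending like _2 or _b are one class to them, and where a whole thing is asked for, a point or a joint stands for the part that bears it (a point fixed in the world has none). Each returns a list of dicts, best first, with "confidence" (0 to 1); they miss things now and then, are a little off and sometimes report something else, mostly with a low value. They report only what shows in the picture. A call takes as long as a camera call. They do not tell look-alikes from the thing itself.
- manip.look_for(camera, name): "at" ([x, y, z] in m, in world coordinates, good to about 4 mm: the middle of the surface that is visible of it).
Readings, each from a call of its own:
- manip.current_time(): time.
- manip.current_qpos(): joint angles.
- manip.current_joint_vel(): joint speeds.
- manip.current_joint_torque(): joint torques, N m.
- manip.current_ee_pos(): TCP position.
- manip.current_tcp_rot(): TCP orientation.
- manip.current_force(): force on the tool from outside, world axes, zero at the start.
- manip.current_ft_torque(): the same for the moment, N m.
- manip.current_grip_width(): opening from 0.0 (shut) to 1.0 (fully open).
Only numpy, scipy, OpenCV 4.12 (cv2) and the standard library are available. Lean on these libraries where they do the work, as an engineer would, in place of code of your own. Each camera call takes 0.05 s, during which the arm holds its last target. There are 200 camera calls.

### The job

Take the vial with the red cap out of the rack and set it down upright on the caliper stand's work rest, between the open jaws and well inside them. Let go of it, then slide the caliper's moving jaw up to it until the vial is touching both jaws, gently and without cocking the jaw, and leave it closed like that so that I can read the diameter. Leave the other vials in the rack and everything else on the bench alone.

Things in the scene. Friction and masses are not known exactly. Their poses are not given: they have to be found in the camera images.
- vial_red: the amber glass vial with the red screw cap, empty, about 25 g, 61 mm tall: body 28 mm diameter from 0 to 44 mm height, a short neck, cap 24 mm diameter from 48 to 61 mm. Origin: centre of its underside, z up along the vial. It starts standing in one of the rack's first three holes
- vial_blue: the same vial with a blue cap; a bystander in the rack. Origin: centre of its underside
- vial_white: the same vial with a white cap; a bystander in the rack. Origin: centre of its underside
- rack: fixed white block 216 x 56 x 30 mm with four holes of 30 mm diameter and 24 mm depth in a row along its x axis, at x = -78, -26, 26 and 78 mm (the last stays empty). The vials stand on the holes' floors, 6 mm over the origin, and stick out 37 mm. Origin: centre of its underside
- stand: fixed stand holding a digital caliper flat, display up. Origin: centre of its underside, on the bench. Base plate 12 mm thick, x +-65, y -160 to 150 mm. Aluminium work rest for the vial: flat top at z = 40 mm, x -36 to 16, y 56 to 110 mm. The beam (16 mm wide, 4 thick) runs along y at x = 30, z = 46 mm, in clamps at y = 128 and -135 mm (20 mm long, tops 64 mm high)
- fixed_jaw: the fixed jaw, at the stand's +y end, over the work rest. Origin: on its measuring face, at the beam's edge, at mid thickness (stand frame: 22, 100, 46 mm); axes as the stand. The face is the plane y = 0 and looks to -y; it reaches 50 mm out from the beam's edge, to x = -50 mm. Both jaws point to -x, are 6 mm thick, 16 mm wide at the root and about 8 mm at the tip
- sliding_jaw: moving jaw and black housing, one piece, axes as the stand. Origin: on the beam's centre line at mid thickness, 42 mm behind (-y of) the moving measuring face. Housing: x -19 to 19, y -40 to 32, z -6 to 10 mm. The jaw sticks out to x = -58 mm at y = 26 to 42 mm, a thumb wheel 5 mm past the housing's -x side at y = -34 mm
- slide_grip (a point): the middle of the housing, straight over sliding_jaw's origin, 48 mm over the bench, same axes: the place to grip it from above across its 38 mm width (fingers closing along x). The slide has springy play: the jaw cocks about the vertical by some 0.12 rad per N m if pushed hard or well off the beam
- sliding_face (a point): point on the moving jaw's measuring face, 24 mm out from the beam's edge, opposite fixed_face. The face looks to +y
- fixed_face (a point): point on the fixed jaw's measuring face, 24 mm out from the beam's edge, 46 mm over the bench. The face looks to -y
- slide (a joint): the gap between the jaws in m: 0 = shut, at most 0.100, about 0.028 when closed on a vial; it starts at 0.065 to 0.092. The slide moves along the stand's y; it closes towards +y. It drags with about 2 N and stays where it is left
- beaker: glass beaker 70 mm across, 85 mm tall, a bystander. Origin: centre of its underside
- jar: white plastic jar 60 mm across, 75 mm tall, a bystander. Origin: centre of its underside
- reagent: amber bottle with a blue cap, 66 mm across, 150 mm tall, a bystander. Origin: centre of its underside
- weight: polished 200 g calibration weight, 32 mm across, 52 mm tall, a bystander. Origin: centre of its underside
- spatula: steel laboratory spatula, 180 mm long, 10 mm wide, lying on the bench along its x axis, a bystander. Origin: under its middle
There are look-alikes about, which are no part of the job. Leave any turquoise or yellow look-alike of the vial_red alone.

How it is judged:
By the outcome, as a careful person would: the job done as asked, in the order asked, and still so for the second after the job is handed in, with the robot touching nothing.
It also fails if it takes over 61 s, if anything falls off the work surface, if the arm or the gripper's body presses on something with over 40 N, if the wrist force passes 120 N, or if a joint passes its speed limit or range.

## Working session

There is one attempt and no reset: what is moved stays moved. The work goes in short steps, each a Python script; the robot and the scene stay as the last script left them, time stands still between calls to the robot, and variables do not carry over. Pictures are saved under pics/ and viewed, about 8 in all and at most 12, crops included, and the job is handed in when it is done.

```bash
ls; mkdir -p pics
python3 - <<'E'
from bench import manip
import cv2,numpy as np
for c in ("scene","top"):
    p,d=manip.grab_frame(c); cv2.imwrite(f"pics/{c}0.png",p[:,:,::-1]); np.savez(f"{c}0.npz",p=p,d=d)
    k=manip.get_calibration(c); print(c,k["camera_matrix"].tolist(),np.round(k["R"],3).tolist(),np.round(k["t"],3))
    for n in ("vial_red","rack","stand","slide_grip","sliding_face","fixed_face"):
        print(n,[(np.round(r["at"],3).tolist(),round(r["confidence"],2)) for r in manip.look_for(c,n)][:5])
print(manip.current_time())
E
```

```text
pics
scene [[386.19419265449454, 0.0, 250.57343025170576], [0.0, 386.19419265449454, 184.65335803446882], [0.0, 0.0, 1.0]] [[-0.725, 0.689, 0.016], [0.524, 0.567, -0.636], [-0.446, -0.453, -0.772]] [ 0.449 -0.214  1.307]
vial_red [([0.489, 0.198, 0.043], 0.55), ([0.54, 0.351, 0.048], 0.55), ([0.566, 0.197, 0.042], 0.52), ([0.539, 0.276, 0.056], 0.49), ([0.596, -0.455, 0.083], 0.23)]
rack [([0.554, 0.283, 0.03], 0.58)]
stand [([0.527, -0.144, 0.013], 0.63), ([0.435, 0.277, 0.055], 0.59)]
slide_grip [([0.552, -0.162, 0.054], 0.81)]
sliding_face [([0.548, -0.161, 0.058], 0.61), ([0.553, -0.16, 0.056], 0.4)]
fixed_face [([0.506, -0.047, 0.053], 0.51)]
top [[413.79102295721054, 0.0, 264.0890512392815], [0.0, 413.79102295721054, 194.69198045970947], [0.0, 0.0, 1.0]] [[-0.017, -1.0, 0.018], [-0.981, 0.013, -0.191], [0.191, -0.021, -0.981]] [-0.069  0.551  0.997]
vial_red [([0.526, 0.342, 0.043], 0.74), ([0.479, 0.193, 0.051], 0.54), ([0.555, 0.19, 0.052], 0.49), ([0.502, -0.05, 0.047], 0.33)]
rack [([0.511, 0.267, 0.032], 0.8)]
stand [([0.512, -0.16, 0.008], 0.69)]
slide_grip [([0.546, -0.167, 0.058], 0.61)]
sliding_face [([0.542, -0.162, 0.059], 0.8)]
fixed_face [([0.504, -0.052, 0.052], 0.46)]
0.7
```

View pics/top0.png

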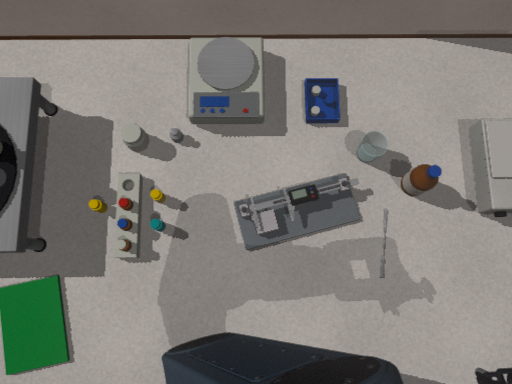

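View pics/scene0.png

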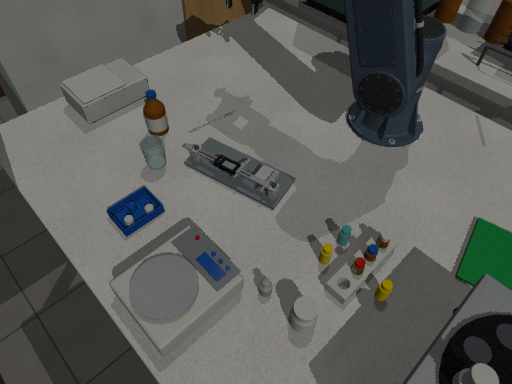

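The top view shows the rack at columns 113–141, with red cap (126,203), blue (124,224), white (124,244) and an empty hole (128,185). Look-alikes are yellow (96,205), yellow (157,195) and turquoise (158,225). Only the red-capped one in the rack fits. Next: an enlarged crop to confirm it, plus pose fits.

```bash
cat > h.py <<'E'
import numpy as np,cv2
from bench import manip
def cloud(c,p,d):
    k=manip.get_calibration(c);K=k["camera_matrix"];v,u=np.indices(d.shape)
    P=np.stack([(u-K[0,2])*d/K[0,0],(v-K[1,2])*d/K[1,1],d],-1)
    return (P-k["t"])@np.asarray(k["R"])
def proj(c,X):
    k=manip.get_calibration(c);q=np.asarray(k["camera_matrix"])@(np.asarray(k["R"])@X+k["t"]);return q[:2]/q[2]
E
python3 - <<'E'
from h import *
ims=[]
for c,(x,y,w,h) in {"top":(80,160,100,110),"scene":(300,210,120,100)}.items():
    z=np.load(f"{c}0.npz");p,d=z["p"],z["d"];X=cloud(c,p,d)
    ims.append(cv2.resize(p[y:y+h,x:x+w,::-1],(400,400),interpolation=cv2.INTER_CUBIC))
    hsv=cv2.cvtColor(p,cv2.COLOR_RGB2HSV);H,S,V=cv2.split(hsv)
    near=(abs(X[...,0]-.53)<.15)&(abs(X[...,1]-.27)<.14)&(d>0)
    for n,m in dict(red=((H<6)|(H>174))&(S>150),blue=(H>100)&(H<125)&(S>130),yel=(H>20)&(H<32)&(S>150),tq=(H>80)&(H<98)&(S>130)).items():
        m=m&near&(X[...,2]>.03)
        nn,l,st,ce=cv2.connectedComponentsWithStats(m.astype(np.uint8))
        for i in range(1,nn):
            if st[i,4]>12:
                q=X[l==i];t=q[q[:,2]>np.percentile(q[:,2],90)-.004]
                print(c,n,ce[i].round(),st[i,4],"top",t.mean(0).round(4),"mid",((q.max(0)+q.min(0))/2).round(4))
    r=near&(abs(X[...,2]-.03)<.004)&(S<60)
    rr=cv2.minAreaRect(X[r][:,:2].astype(np.float32)*1000);print(c,"rack",rr,np.median(X[r][:,2]))
    ns=(abs(X[...,0]-.53)<.2)&(abs(X[...,1]+.14)<.2)&(d>0)
    for lo,hi in((.008,.017),(.036,.043)):
        m=(ns&(X[...,2]>lo)&(X[...,2]<hi)).astype(np.uint8)
        nn,l,st,ce=cv2.connectedComponentsWithStats(m)
        for i in np.argsort(-st[1:,4])[:2]+1:
            q=X[l==i];print(c,lo,st[i,4],q.mean(0).round(4),cv2.minAreaRect(q[:,:2].astype(np.float32)*1000))
    print(c,"bench z",np.median(X[...,2][(abs(X[...,0]-.53)<.2)&(abs(X[...,1]+.14)<.4)]))
cv2.imwrite("pics/crop1.png",np.hstack(ims))
z=np.load("top0.npz");cv2.imwrite("pics/stand.png",cv2.resize(z["p"][165:255,225:370,::-1],(800,496),interpolation=cv2.INTER_CUBIC))
E
```

```text
top red [123. 202.] 72 top [0.5328 0.2722 0.0689] mid [0.5334 0.2723 0.0673]
top blue [122. 223.] 67 top [0.4813 0.272  0.0689] mid [0.481  0.2732 0.0659]
top yel [157. 194.] 111 top [0.5558 0.1963 0.0623] mid [0.5549 0.1947 0.0489]
top yel [ 96. 205.] 137 top [0.532  0.3473 0.0626] mid [0.532  0.3462 0.0486]
top tq [156. 224.] 106 top [0.4805 0.1934 0.0629] mid [0.48   0.1929 0.0496]
top rack ((508.5667724609375, 241.9268798828125), (119.88770294189453, 217.07891845703125), 89.90326690673828) 0.030847482367084095
top 0.008 3377 [ 0.4957 -0.1722  0.0132] ((515.0477294921875, -164.20396423339844), (129.8489227294922, 310.6355285644531), 13.803101539611816)
top 0.008 307 [ 0.5901 -0.2274  0.0133] ((585.594482421875, -218.62857055664062), (20.91281509399414, 168.4973602294922), 13.682060241699219)
top 0.036 307 [ 0.4847 -0.084   0.0405] ((484.6015319824219, -80.71380615234375), (52.1568717956543, 53.83681869506836), 13.4035062789917)
top 0.036 11 [ 0.6602 -0.333   0.0394] ((660.9873046875, -332.84698486328125), (25.21251106262207, 2.791954278945923), 27.49492073059082)
top bench z 0.002
[... 457 characters left out ...]
3203), (218.57638549804688, 117.50719451904297), 0.1531226933002472) 0.030312393863479597
scene 0.008 2311 [ 0.5191 -0.1561  0.0127] ((513.2974853515625, -161.9482879638672), (133.8799591064453, 310.89117431640625), 14.230216026306152)
scene 0.008 26 [ 0.6767 -0.3332  0.0124] ((674.5948486328125, -332.6866760253906), (9.197273254394531, 40.223323822021484), 83.21305084228516)
scene 0.036 172 [ 0.4839 -0.0863  0.0406] ((483.3392333984375, -86.6757583618164), (55.29783248901367, 40.16809844970703), 15.208793640136719)
scene 0.036 13 [ 0.5828 -0.2757  0.0391] ((582.6392822265625, -276.1700134277344), (7.375351905822754, 20.561302185058594), 47.18231201171875)
scene bench z 0.0013126794063273593
```

View pics/crop1.png

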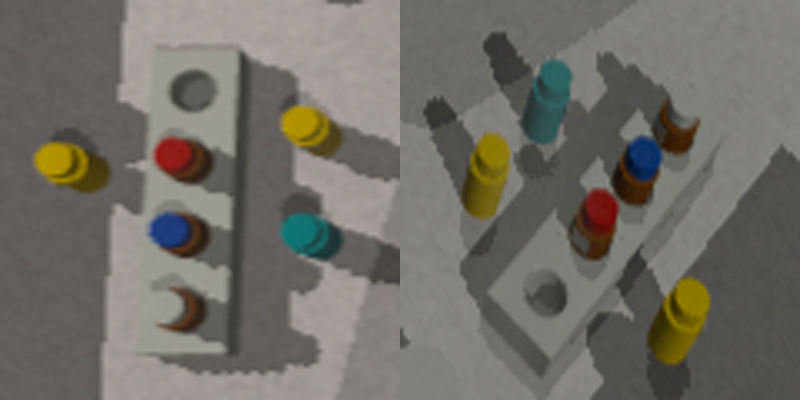

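View pics/stand.png

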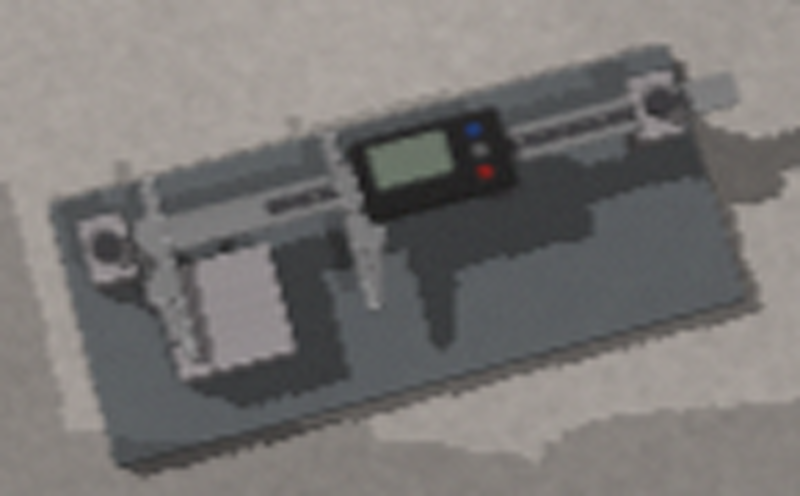

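Confirmed: red cap, amber body, second hole, next to the empty one. Stand pose from the plate and rest fits is yaw ≈13.8°, origin ≈(0.513, −0.158). I'll pick the vial, and measure the slide meanwhile.

```bash
cat >> h.py <<'E'
YAW=np.radians(13.8);O=np.array([.5133,-.1582])
ex=np.array([np.cos(YAW),np.sin(YAW)]);ey=np.array([-ex[1],ex[0]])
def st(x,y,z): return [*(O+ex*x+ey*y),z]
def down(a): # jaws close along world direction angle a
    y=np.array([np.cos(a),np.sin(a),0]);x=np.array([0,0,-1.]);return np.stack([x,y,np.cross(x,y)],1)
E
python3 - <<'E'
from h import *
for c in("top","scene"):
    z=np.load(f"{c}0.npz");X=cloud(c,z["p"],z["d"]);q=X[...,:2]-O;a=q@ex;b=q@ey
    m=(a>.005)&(a<.055)&(b>-.11)&(b<.06)&(X[...,2]>.052)&(X[...,2]<.066)
    print(c,"housing x",np.percentile(a[m],[3,97]),"y",np.percentile(b[m],[1,5,95,99]),m.sum(),np.median(X[...,2][m]))
    j=(a>-.03)&(a<.005)&(b>-.02)&(b<.05)&(X[...,2]>.04)&(X[...,2]<.056)
    print(" jaw y",np.percentile(b[j],[3,50,97]) if j.any() else None)
R=manip.current_tcp_rot();print(R.round(2).tolist())
for s in(1,-1):
    q=manip.inverse_kinematics([.5326,.2735,.15],down(s*np.pi/2));print(s,None if q is None else np.round(q,2))
    q=manip.inverse_kinematics(st(.03,0,.15),down(YAW+(0 if s==1 else np.pi)));print(s,None if q is None else np.round(q,2))
E
```

```text
top housing x [0.01212339 0.04852529] y [-0.09541872 -0.06058512  0.0110147   0.02050221] 469 0.05717414918384704
 jaw y [0.00579044 0.01258102 0.01811037]
scene housing x [0.0119371  0.04768693] y [-0.06186821 -0.05623928  0.01292754  0.01954437] 285 0.05676060320377927
 jaw y [0.00765643 0.01632522 0.02070111]
[[0.0, 0.31, -0.95], [-0.0, -0.95, -0.31], [-1.0, 0.0, -0.0]]
1 [ 0.4   0.53  1.6  -0.    1.02 -1.17]
1 [-0.35  0.47  1.69 -0.    0.98 -0.6 ]
-1 [ 0.4   0.53  1.6  -0.    1.02  1.97]
-1 [-0.35  0.47  1.69 -0.    0.98  2.55]
```

Run:
```python
from h import *
D=down(np.pi/2)
manip.set_gripper(0.6,25)
manip.move_ptp([.5326,.2735,.13],D)
manip.move_l([.5326,.2735,.0315],max_speed=.06)
print(manip.current_time(),manip.current_grip_width(),manip.current_force())
manip.set_gripper(0.0,25)
print(manip.current_grip_width(),manip.current_force())
manip.move_l([.5326,.2735,.15],max_speed=.08)
print(manip.current_time(),manip.current_grip_width(),manip.current_ee_pos(),manip.current_force())
p,d=manip.grab_frame("scene");cv2.imwrite("pics/pick.png",cv2.resize(p[130:330,250:450,::-1],(600,600)))
```

```text
6.0083 0.6038588835804511 [0.76304396 0.82640195 0.27408748]
0.3152266711712805 [0.14092806 1.93162427 3.41866972]
7.9667 0.31693610317567517 [0.53240463 0.2734011  0.14950138] [-0.61960483 -0.2826395  -1.69957146]
```

View pics/pick.png

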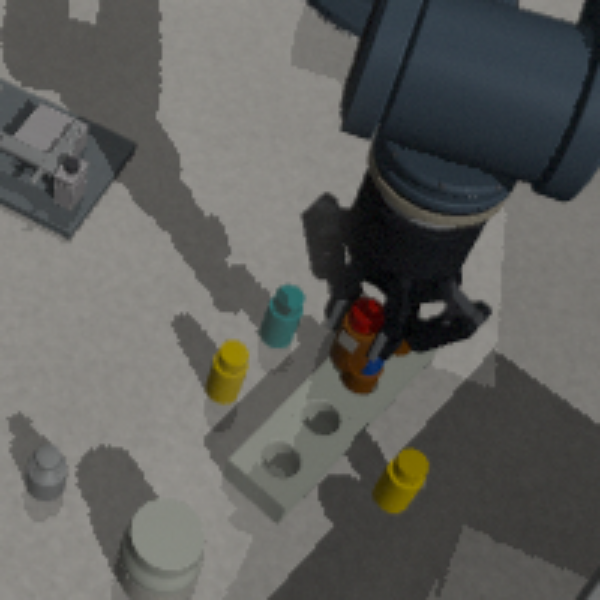

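The vial is out of the rack and held upright: red cap at crop (367,315), its hole empty, the other vials undisturbed. Now the placing.

Run:
```python
from h import *
D=down(YAW+np.pi/2)
manip.move_ptp(st(-.002,.081,.16),D)
manip.move_l(st(-.002,.081,.072),max_speed=.08)
manip.dwell(.2);f0=manip.current_force()[2];z=.072
while z>.0615:
    z-=.001;manip.move_l(st(-.002,.081,z),max_speed=.02);f=manip.current_force()[2]
    print(round(z,4),round(f-f0,2),end=" | ")
    if f-f0>2.0:break
print(manip.current_time(),manip.current_ee_pos())
p,d=manip.grab_frame("scene");cv2.imwrite("pics/place.png",cv2.resize(p[110:220,170:320,::-1],(750,550),interpolation=cv2.INTER_CUBIC))
```

```text
0.071 0.69 | 0.07 -0.13 | 0.069 -0.2 | 0.068 -0.17 | 0.067 -0.59 | 0.066 0.04 | 0.065 10.53 | 12.55 [ 0.49227708 -0.07994307  0.06564915]
```

View pics/place.png

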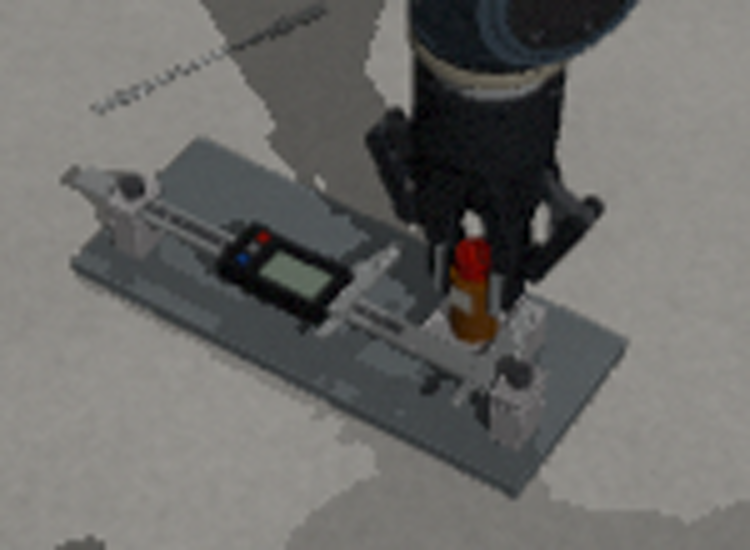

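Contact came at the predicted height, and the vial (crop 472,300) stands upright on the rest beside the fixed jaw. Release, retreat and check.

Run:
```python
from h import *
manip.move_l(st(-.002,.081,.0656),max_speed=.02)
manip.set_gripper(0.55)
manip.move_l(st(-.002,.081,.17),max_speed=.12)
manip.move_ptp(st(.030,-.018,.17),down(YAW))
print(manip.current_time(),manip.current_grip_width())
for c in("scene","top"):
    p,d=manip.grab_frame(c);X=cloud(c,p,d);q=X[...,:2]-O;a=q@ex;b=q@ey
    H,S,V=cv2.split(cv2.cvtColor(p,cv2.COLOR_RGB2HSV))
    m=((H<8)|(H>172))&(S>140)&(abs(a)<.05)&(abs(b-.08)<.05)&(X[...,2]>.085)&(X[...,2]<.12)
    print(c,m.sum(),[np.percentile(v[m],[5,50,95]).round(4) for v in(a,b,X[...,2])] if m.any() else "")
    if c=="scene": A=cv2.resize(p[110:220,170:320,::-1],(400,293),interpolation=cv2.INTER_CUBIC)
    else: B=cv2.resize(p[165:255,225:370,::-1],(400,293),interpolation=cv2.INTER_CUBIC)
cv2.imwrite("pics/rel.png",np.hstack([A,B]))
```

```text
15.5 0.546913402324337
scene 63 [array([-0.0093, -0.0001,  0.0074]), array([0.074 , 0.0836, 0.0922]), array([0.0896, 0.0999, 0.1036])]
top 0
```

View pics/rel.png

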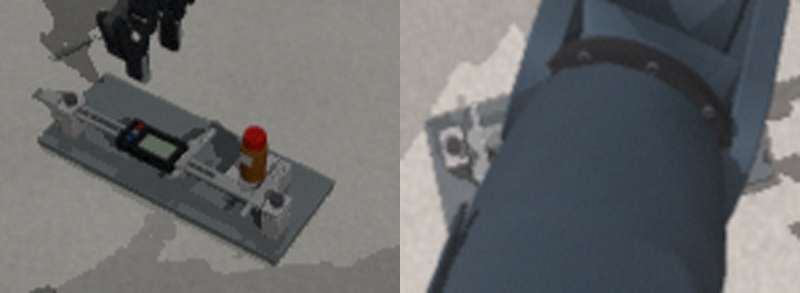

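The vial is upright and free at stand ≈(0,82) mm. The jaw is still open. Grip the housing and close.

Run:
```python
from h import *
E3=np.array([*ey,0]);X3=np.array([*ex,0])
def F(n=5):
    v=[]
    for _ in range(n): manip.dwell(.02);v.append(manip.current_force())
    v=np.mean(v,0);return np.array([v@X3,v@E3,v[2]])
manip.set_gripper(0.66,20)
manip.move_l(st(.030,-.018,.034),max_speed=.08)
f0=F();print("f0",f0.round(2))
manip.set_gripper(0.0,20)
print(manip.current_grip_width(),"grip",(F()-f0).round(2))
y=-.018
for y in(-.010,.005,.019):
    manip.move_l(st(.030,y,.034),max_speed=.04);print(y,(F()-f0).round(2))
base=F()-f0
while y<.036:
    y+=.0005;manip.move_l(st(.030,y,.034),max_speed=.01);f=F(3)-f0
    print(round(y*1000,2),f.round(2),end=" | ")
    if f[1]<base[1]-2.5:break
print(manip.current_time(),manip.current_ee_pos(),manip.current_ft_torque())
```

```text
f0 [ 0.49  0.25 -0.23]
0.4375003544838637 grip [1.61 0.5  2.86]
-0.01 [3.8  1.74 5.97]
0.005 [3.85 1.5  6.98]
0.019 [3.53 1.76 7.12]
19.5 [ 2.96 -0.53  6.63] | 20.175 [ 0.53792783 -0.13162406  0.03428215] [ 0.09401568 -0.61348915  0.05694219]
```

```bash
cat >> h.py <<'E'
E3=np.array([*ey,0]);X3=np.array([*ex,0]);f0=np.array([.49,.25,-.23])
def F(n=3):
    v=[]
    for _ in range(n): manip.dwell(.02);v.append(manip.current_force())
    v=np.mean(v,0);return np.array([v@X3,v@E3,v[2]])-f0
E
python3 - <<'E'
from h import *
y=.0195
while y<.034:
    y+=.0005;manip.move_l(st(.030,y,.034),max_speed=.01);f=F(3)
    print(round(y*1000,2),f.round(1),end=" | ")
    if f[1]<-4.5:break
q=np.array(manip.current_ee_pos()[:2])-O
print(manip.current_time(),(q@ex).round(4),(q@ey).round(4),np.round(manip.current_ft_torque(),2))
p,d=manip.grab_frame("scene");cv2.imwrite("pics/close1.png",cv2.resize(p[110:220,170:320,::-1],(750,550),interpolation=cv2.INTER_CUBIC))
E
```

```text
20.0 [ 2.8 -1.4  5.8] | 20.5 [ 3.3 -1.3  6.1] | 21.0 [ 2.2 -1.3  6.4] | 21.5 [ 2.6 -1.2  6.4] | 22.0 [ 2.4 -1.4  6.3] | 22.5 [ 3.3 -2.3  6.5] | 23.0 [ 3.4 -1.7  6. ] | 23.5 [ 2.6 -2.   6.2] | 24.0 [ 2.4 -1.2  6.2] | 24.5 [ 2.6 -1.5  5.7] | 25.0 [ 2.3 -1.7  6.1] | 25.5 [ 2.6 -1.7  6.5] | 26.0 [ 2.6 -1.7  6.4] | 26.5 [ 2.8 -1.7  6.2] | 27.0 [ 2.5 -1.6  6.1] | 27.5 [ 2.4 -1.3  6.2] | 28.0 [ 2.5 -1.9  6. ] | 28.5 [ 2.4 -1.5  6.4] | 29.0 [ 3.  -1.6  5.8] | 29.5 [ 2.2 -2.   6.5] | 30.0 [ 2.9 -1.8  6.3] | 30.5 [ 2.4 -2.2  6.5] | 31.0 [ 2.5 -1.3  6.2] | 31.5 [ 2.9 -2.2  6.1] | 32.0 [ 2.9 -1.9  6.2] | 32.5 [ 2.2 -2.4  6.6] | 33.0 [ 2.1 -2.2  6. ] | 33.5 [ 2.4 -2.1  6.3] | 34.0 [ 1.9 -1.6  6.5] | 28.875 0.0302 0.0342 [-0.13 -0.55  0.06]
```

View pics/close1.png

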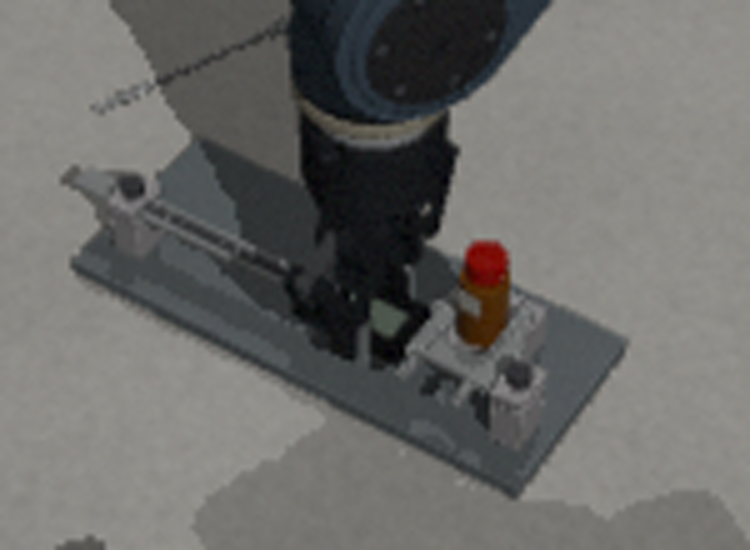

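Drag is steady at ~1.7 N. The jaw (crop ~430,330) isn't on the vial yet, or is just reaching it. Continue in small steps.

Run:
```python
from h import *
y=.034
while y<.0405:
    y+=.0004;manip.move_l(st(.030,y,.034),max_speed=.01);f=F(3)
    print(round(y*1000,2),f.round(1),end=" | ")
    if f[1]<-3.8:break
q=np.array(manip.current_ee_pos()[:2])-O
print(manip.current_time(),(q@ey).round(4),F(8).round(2),np.round(manip.current_ft_torque(),2))
p,d=manip.grab_frame("scene");cv2.imwrite("pics/close2.png",cv2.resize(p[140:205,220:300,::-1],(720,585),interpolation=cv2.INTER_CUBIC))
```

```text
34.4 [ 2.8 -2.   6. ] | 34.8 [ 2.1 -3.   5.8] | 35.2 [ 1.7 -5.3  4.8] | 29.825 0.0349 [ 2.06 -5.11  5.63] [-0.64 -0.54  0.12]
```

View pics/close2.png

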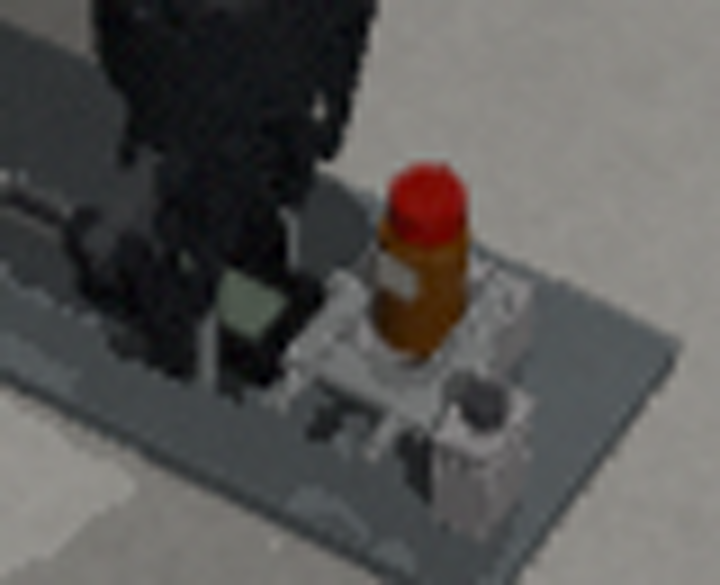

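Force rises sharply at y≈35 mm: about 3.4 N over drag. Ease off slightly, release, retreat, and check the contact with the arm out of view.

Run:
```python
from h import *
manip.move_l(st(.030,.0349,.034),max_speed=.01);print(F(5).round(2))
manip.set_gripper(0.62);print(F(5).round(2))
manip.move_l(st(.030,.0349,.20),max_speed=.12)
q=list(manip.current_qpos());q[0]-=.8;manip.move_j(q)
print(manip.current_time())
ims=[]
for c,(x,y,w,h) in {"scene":(200,135,110,82),"top":(225,165,110,82)}.items():
    p,d=manip.grab_frame(c);X=cloud(c,p,d);r=X[...,:2]-O;a=r@ex;b=r@ey;z=X[...,2]
    np.savez(c+"1.npz",p=p,d=d)
    ims.append(cv2.resize(p[y:y+h,x:x+w,::-1],(400,298),interpolation=cv2.INTER_CUBIC))
    for n,m in dict(housing=(a>.015)&(a<.045)&(z>.053)&(z<.063)&(b>-.08)&(b<.09),cap=(abs(a)<.03)&(z>.09)&(b>.05)&(b<.12)).items():
        print(c,n,m.sum(),np.percentile(a[m],[2,50,98]).round(4),np.percentile(b[m],[2,50,98]).round(4),np.median(z[m]).round(4))
cv2.imwrite("pics/final.png",np.hstack(ims))
```

```text
[ 1.98 -3.14  6.26]
[-0.33 -0.04 -0.12]
33.825
scene housing 221 [0.016  0.0308 0.0441] [-0.006   0.0312  0.0689] 0.057
scene cap 70 [-0.0137  0.0003  0.008 ] [0.0775 0.0878 0.0978] 0.1008
top housing 355 [0.0157 0.0297 0.0441] [-0.0099  0.0281  0.0681] 0.0574
top cap 77 [-0.0126 -0.0018  0.009 ] [0.0755 0.0856 0.0957] 0.1021
```

View pics/final.png

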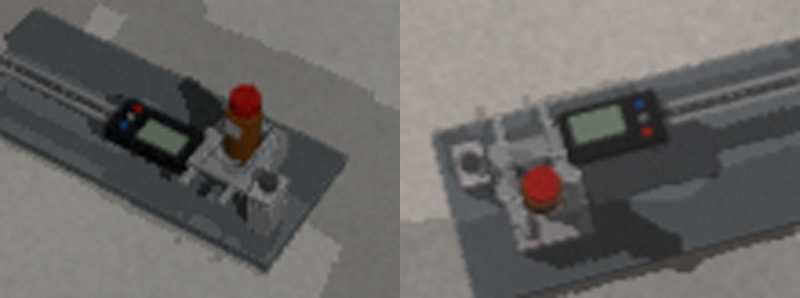

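The vial centre is at stand y≈86–87 mm (86 expected when touching the fixed jaw), the housing origin is ≈30 mm (gap ≈28 mm), and it is upright. A quick bystander comparison first, then hand in.

Run:
```python
from h import *
for c in("scene","top"):
    a,b=np.load(c+"0.npz"),np.load(c+"1.npz")
    m=((abs(a["d"]-b["d"])>.012)&(a["d"]>0)&(b["d"]>0)).astype(np.uint8)
    n,l,s,ce=cv2.connectedComponentsWithStats(m)
    print(c,[(s[i].tolist()) for i in range(1,n) if s[i,4]>12])
print(manip.current_force().round(2),manip.current_time());manip.sign_off()
```

```text
scene [[200, 0, 49, 44, 1081], [248, 0, 16, 15, 107], [344, 0, 98, 122, 7200], [489, 6, 6, 5, 15], [489, 10, 8, 6, 14], [1, 102, 10, 8, 24], [0, 112, 10, 9, 36], [213, 155, 22, 18, 171], [237, 158, 35, 28, 393], [351, 257, 15, 18, 189]]
top [[295, 184, 21, 10, 98], [263, 189, 26, 13, 110], [299, 195, 21, 9, 98], [119, 198, 15, 12, 142], [259, 203, 40, 21, 291], [137, 267, 375, 117, 18742]]
[-0.41 -0.01  0.04] 33.925
the job is handed in; nothing more can be done
```

The vial with the red cap is standing upright on the work rest, with the caliper's moving jaw closed on it. I let go of both and handed the job in at about 34 s of the 61 s allowed.

**Last checks**
- **Vial:** its centre is 86–87 mm along the stand. 86 mm is where it would touch the fixed jaw.
- **Gap:** the housing position gives about 28 mm, as expected for a vial. The two cameras differ by about 4 mm, so contact rests mainly on the force reading.
- **Closing force:** the force rose sharply at contact to about 3.4 N above the 1.7 N drag. I eased it to about 1.4 N above drag before letting go. I did not measure the jaw's cocking angle; at that force it should be about 0.01 rad or less.
- **Everything else:** comparing depth before and after, the only changes were the arm, the red vial's hole, the caliper and a few specks at the edge of the scene picture. The other vials and the look-alikes did not move. The robot was touching nothing.

**Disagreement:** the jaw made contact about 5 mm later in the tool's travel than my first housing estimate predicted. Either that estimate was off or the pads slipped a little on the housing. The final pictures still show the jaw closed on the vial.

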